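Change over a hand-pumped cell press with a release screw of unknown thread

TASK

The hand-pumped cell press still holds the finished, taped pair of cells, shut tight. Its replacement release screw may be left- or right-handed: feel which way it gives, open it until the ram springs right back, and set the pair upright in the aluminium tray. Then stand all the loose blue cells between the bay's guide rails, terminals up and broad faces to the ram, shut the screw fully and pump the lever in full strokes, letting it come right up each time, until the sprung pressure plate is pushed in at least 5 mm; leave the screw shut, the lever up and the black pot of brass wool where it is.

Things in the scene. Friction and masses are not known exactly. Their poses are not given: they have to be found in the camera images.
- press: fixed press: base 120 x 366 x 14 mm; blue pump body (y -175 to -30 mm, x +-42, 80 mm high; oil tank behind it), grey end stop 70 mm high. Origin: underside, mid-width, 180 mm from the pump end; y runs from pump to end stop, the lever points to -x. The bay lies between the pressure plate's face (60 mm wide, top at 70 mm; at y = 10 mm when right back) and the end stop's face at y = 158 mm
- ram (a joint): travel of the steel ram to the end stop, m; 0 = right back, at most 0.106. It is held while the screw is shut; with the screw turned 0.8 rad or more from shut a spring takes it back to 0 in about 2 s. Screw shut, each full lever stroke moves it 12 mm (a stroke under about 0.47 rad 6 mm, under about 0.25 rad nothing)
- pressure_plate (a joint): how far the sprung aluminium pressure plate on the ram's nose is pushed in towards the ram, m; 0 = free, 0.018 = fully in. About 4 N to start, 500 N/m. It shows how hard the stack is squeezed.
- release_screw (a joint): release screw on top of the pump body, rad, + anticlockwise from above; 0 = shut (its red bar lies along the press's y). From shut it turns one way only, up to 1.35 rad; the other way it is hard on its seat. Which way differs from start to start and cannot be seen. Friction about 0.12 N m; it stays where it is left
- screw_grip (a point): centre of the release screw's red T-bar, 11 mm thick, 46 mm long, 18 mm high, on the screw's vertical axis, 105 mm above the bench; the bar lies along this frame's y axis. The round boss below it ends 19 mm below this point.
- pump_lever (a joint): pump lever, rad; 0 = up (32 degrees above level), 0.60 = pressed right down to its stop. A spring lifts it; pressing takes about 5 to 15 N at the pad.
- lever_pad (a point): middle of the top face of the black rubber pad (62 x 38 mm) on the lever's free end, 148 mm from the pivot. With the lever up it is about 155 mm above the bench, right down about 71 mm. The pivot is at x = -52, y = -85, z = 70 mm in the press's frame, its axis along the press's y.
- bay_end (a point): foot of the end stop's face, on the brown bed (18 mm above the bench), mid-width of the bay; axes as the press's. The flared guide rails stand 64 mm apart inside, reach 8 mm above the bed and run along the bay up to the end stop
- finished_pair: two blue cells bonded side by side with an amber tape band, 58 x 60 x 38 mm, 0.32 kg, at the start clamped in the press against the end stop. Origin: centre of the underside, z up; its y axis runs along the press's y at the start. Grip it across the 58 mm (its x axis).
- out_tray: flat aluminium tray 150 x 140 mm, rim 16 mm high, wall and floor 3 mm, fixed on the bench at the robot's right. Origin: centre of the underside.
- cell_new_0: loose blue prismatic cell with two terminals on top, 58 (x) x 30 (y) x 38 (z) mm, 0.16 kg, standing on the bench at the robot's left; two to four such cells are present. Origin: centre of the underside, z up. In the bay its 30 mm goes along the press's y, so it is gripped across its 58 mm (x axis); either way round will do.
- cell_new_1: loose blue prismatic cell with two terminals on top, 58 (x) x 30 (y) x 38 (z) mm, 0.16 kg, standing on the bench at the robot's left; two to four such cells are present. Origin: centre of the underside, z up. In the bay its 30 mm goes along the press's y, so it is gripped across its 58 mm (x axis); either way round will do.
- cell_new_2: loose blue prismatic cell with two terminals on top, 58 (x) x 30 (y) x 38 (z) mm, 0.16 kg, standing on the bench at the robot's left; two to four such cells are present. Origin: centre of the underside, z up. In the bay its 30 mm goes along the press's y, so it is gripped across its 58 mm (x axis); either way round will do.
- cell_new_3: loose blue prismatic cell with two terminals on top, 58 (x) x 30 (y) x 38 (z) mm, 0.16 kg, standing on the bench at the robot's left; two to four such cells are present. Origin: centre of the underside, z up. In the bay its 30 mm goes along the press's y, so it is gripped across its 58 mm (x axis); either way round will do.
- brass_wool_pot: round black pot of brass wool, 68 mm across, 39 mm high, a bystander beyond the tray. Origin: centre of the underside
Not all that is in view belongs to the job. What is shaped like the cell_new_1 but pink is not meant.

How it is judged:
On the way, in this order (a step that is already met when the one before it is completed fails the run):
1. the release screw has been opened and the ram has gone right back (value of joint ram below 0.004 m and (value of joint release_screw above 0.7 rad or value of joint release_screw below -0.7 rad)), for 0.2 s.
2. the finished pair stands in the tray and every loose cell stands in the bay between plate and end stop (x of finished_pair in the frame of out_tray between -0.048 and 0.048 m and y of finished_pair in the frame of out_tray between -0.043 and 0.043 m and z of finished_pair in the frame of out_tray between -0.002 and 0.008 m and angle between each of finished_pair, cell_new_0, cell_new_1, cell_new_2, cell_new_3's own z axis and vertical below 0.08 rad and x of cell_new_0 in the frame of press between -0.007 and 0.007 m and y of cell_new_0 in the frame of press between 0.012 and 0.148 m and z of cell_new_0 in the frame of press between 0.014 and 0.023 m and angle between the y axis of each of cell_new_0, cell_new_1, cell_new_2, cell_new_3 and the y axis of press, either way round below 0.3 rad and x of cell_new_1 in the frame of press between -0.007 and 0.007 m and y of cell_new_1 in the frame of press between 0.012 and 0.148 m and z of cell_new_1 in the frame of press between 0.014 and 0.023 m and x of cell_new_2 in the frame of press between -0.007 and 0.007 m and y of cell_new_2 in the frame of press between 0.012 and 0.148 m and z of cell_new_2 in the frame of press between 0.014 and 0.023 m and x of cell_new_3 in the frame of press between -0.007 and 0.007 m and y of cell_new_3 in the frame of press between 0.012 and 0.148 m and z of cell_new_3 in the frame of press between 0.014 and 0.023 m), for 0.2 s.
3. a first full stroke: the lever is pressed down (over 0.5 rad) (value of joint pump_lever above 0.5 rad).
4. the lever has come up again (under 0.1 rad) (value of joint pump_lever below 0.1 rad).
5. a second full stroke (value of joint pump_lever above 0.5 rad).
At the end, for the whole second after the job is handed in: The pair stands upright inside the tray's rim; every cell present stands upright on the bay's bed, within 7 mm of its middle line and 0.3 rad of square to the ram; the screw is within 0.25 rad of shut, the pressure plate pushed in at least 5 mm, the lever up (under 0.1 rad) (all of step 2 and value of joint release_screw between -0.25 and 0.25 rad and value of joint pressure_plate above 0.005 m and value of joint pump_lever below 0.1 rad and linear speed of finished_pair below 0.02 m/s); the robot touches nothing.
It fails at once if the pot of brass wool is shifted by more than 3 cm (distance of brass_wool_pot from where it was at the start of the episode above 0.03 m).
Of cell_new_0, cell_new_1, cell_new_2, cell_new_3 only 2 to 4 are there at a start; the rules pass over those that are not, and their reading is None.
At some moment in a run one of cell_new_0, cell_new_1, cell_new_2, cell_new_3 may be knocked a few centimetres aside while the robot is not near it.
It also fails if it takes over 208 s, if anything falls off the work surface, if the arm or the gripper's body presses on something with over 40 N, if the wrist force passes 120 N, or if a joint passes its speed limit or range.

ROBOT

A 6-joint arm with a two-finger parallel gripper is mounted at the origin on a cart in front of the work surface, level with it; the furniture and walls round the work are solid. World frame = base frame: x ahead of the robot, y to its left, z up, the work surface at z = 0. Lengths are in m, angles in rad, forces in N, time in s.
With the tool pointing down it reaches from about 0.35 to 0.775 m from the base axis. Payload 5.5 kg.
Tool frame: the origin (TCP) lies on the centre line of the jaws, within the pads' length; the fingertips stand 11 mm ahead of it and the grasp point (between the pads) lies 8 mm behind it (env.tip_extent is the distance from the TCP to the fingertips, in m); z points along the fingers, y is the line along which they close (so a half turn about z gives the same grasp; the last joint's range is limited). The gripper opens to 85 mm and grips with 20 to 120 N. Pads are 22 mm wide; open, the fingers measure 114 mm over their backs; the gripper's body (76 mm by 85 mm) begins 54 mm behind the grasp point. The pads swing forward as they close: fully open they stand 13 mm farther back than shut.
Start: joints at [1.024, 0.313, 0.046, 1.304, 0, 1.431], TCP at [0.228, 0.528, 0.242] pointing down, gripper open.
Joint ranges: [-2.76, 2.76], [-0.86, 1.69], [-1.03, 1.26], [-2.2, 2.34], [-1.47, 1.5], [-3.14, 3.14]. Speed limits (rad/s): [2.57, 2.57, 3.14, 3.14, 3.14, 3.14].

INTERFACE

Orientations are given as a unit quaternion [w, x, y, z].
In Python, from workcell import env gives the robot as it stands.
- The arm moves only by the shell command python3 -m jog 'ROWS' [FORCE]. ROWS is JSON, a list of rows, each a list of 5 numbers: the gripper's target within -1 to 1 (shut at 1, half-way at 0, fully open at -1), then the shift along the tool's x, y, z in m, then the turn about the tool's z in degrees. In form: [[fingers, tx, ty, tz, turn], ...]. A call has 1 to 5 rows; each row shifts and turns the commanded pose from where the row before left it, along the tool's axes as they then stand; what a row does not reach is not made up. A row lasts 1/12 s, in which the tool goes at most 41.7 mm and 7.16 degrees, less where a joint would pass 70% of its speed; a pose out of reach is approached as far as the arm can. A call is refused whole if a number of a shift passes 0.0417 or a number of a turn 7.16, either way. A call with a gripper value outside its range is refused whole. The fingers move at their own pace and stop on an object; FORCE is the grip in N (left out, the last holds). Time passes only in rows, so rows that do not move let the fingers close. It gives the time, the measured TCP pose, the force, the opening and the grip force at its end, in the units of the state.
- env.get_state(): the state, without advancing time (a new reading comes with each control period).
- env.read_camera(name): name is "scene" or "top" or "wrist"; returns a dict with "img" (420x560x3 uint8, red, green, blue), "fov_y" (degrees; the focal length in pixels is half the picture's height over the tangent of half this angle, whatever the lens; pixels are square), "cx", "cy" (the principal point, pixels), "D" ([k1, k2, p1, p2, k3] as OpenCV has them; the pictures are not rectified), "T" (4x4, takes a point from camera to world coordinates). Camera axes: x right, y up, looking along -z (the intrinsics and any distortion apply to the point x, -y, -z); pixel columns grow to the right and rows downward; lengths in m; the calibration is good to about 2 mm. A picture is of the moment at which its call begins. There is no depth.
- env.hand_in(): hands the job in; it is judged then, once.
The state is a dict: "clock": time; "joint_pos": joint angles; "qvel": joint speeds; "tau": joint torques, N m; "tcp_pos": TCP position; "orientation": TCP orientation; "wrist_force": force on the tool from outside, world axes, zero at the start; "ft_torque": the same for the moment, N m; "finger_gap": finger opening in m; "grip_force": force on a finger pad.
Only numpy, scipy, OpenCV 4.12 (cv2) and the standard library are available. Lean on these libraries where they do the work, as an engineer would, in place of code of your own. Each camera call takes 0.05 s, during which the arm holds its last target. There are 200 camera calls.

## Working session

There is one attempt and no reset: what is moved stays moved. The work goes in short steps, Python scripts to look and compute and a shell command to move; the robot and the scene stay as the last step left them, time stands still between calls to the robot, and variables do not carry over. Pictures are saved under pics/ and viewed, at most 14 in all, crops included, and the job is handed in when it is done.

```bash
ls; mkdir -p pics; python3 - <<'E'
from workcell import env
import cv2
s=env.get_state(); print(s)
for n in ("scene","top"):
    c=env.read_camera(n); cv2.imwrite(f"pics/{n}0.png",c["img"][:,:,::-1])
    print(n,c["fov_y"],c["cx"],c["cy"],c["D"],c["T"])
E
```

```text
pics
{'clock': 0.0, 'joint_pos': array([1.02438766e+00, 3.14006062e-01, 4.49716725e-02, 1.30358686e+00,
       1.12635606e-05, 1.43120325e+00]), 'qvel': array([ 0.0018459 , -0.00080522, -0.00100257, -0.00103168,  0.00022758,
       -0.00021075]), 'tau': array([ 4.34548720e-04, -4.80629396e+01,  2.98530972e+01,  1.93538703e-02,
       -2.18860414e-04,  6.29283804e-06]), 'tcp_pos': array([0.22726573, 0.5276492 , 0.24140264]), 'orientation': array([-3.12178127e-04,  2.02007960e-01,  9.79383455e-01, -8.57416853e-04]), 'wrist_force': array([0.89563178, 0.27007527, 0.00142264]), 'ft_torque': array([ 0.00281771, -0.01513475,  0.03769937]), 'grip_force': 0.0, 'finger_gap': 0.08515502449041283}
scene 51.621922910755 286.90204703139153 220.69452786781707 [-0.13303877  0.          0.          0.          0.        ] [[ 0.64320985  0.3632944  -0.67401652 -0.16649082]
 [-0.76533982  0.3316596  -0.55159485 -0.60106536]
 [ 0.02315273  0.87064292  0.49137039  0.66644924]
 [ 0.          0.          0.          1.        ]]
top 48.09649717138347 283.1453252895105 208.83032167090383 [-0.09231771  0.          0.          0.          0.        ] [[ 0.02989059  0.98476222 -0.17131817  0.36552192]
 [-0.99954591  0.02879458 -0.00887942 -0.01682032]
 [-0.00381108  0.17150579  0.98517574  1.23368848]
 [ 0.          0.          0.          1.        ]]
```

View pics/scene0.png

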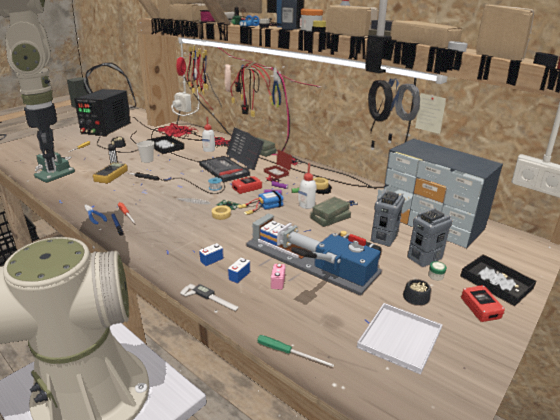

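View pics/top0.png

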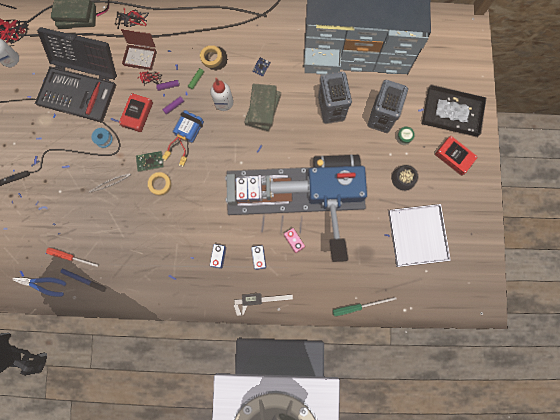

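Scene: two loose blue cells at top px (217,256) and (258,257). The lookalikes are the pink one (293,239), the wired blue pack (187,125) and the taped pair in the press (249,187). The press has its pump at (338,185), screw at (345,176), lever pad at (338,250), tray at (420,236) and pot at (404,177). By the description the two blue-white cells are the targets; one close crop to confirm.

```bash
cat > h.py <<'E'
from workcell import env
import numpy as np, cv2
def cam(n):
    c=env.read_camera(n); h=c["img"].shape[0]; f=h/2/np.tan(np.radians(c["fov_y"])/2)
    c["K"]=np.array([[f,0,c["cx"]],[0,f,c["cy"]],[0,0,1]]); c["T"]=np.array(c["T"]); c["D"]=np.array(c["D"],float); return c
def p2w(c,px,z):
    u=cv2.undistortPoints(np.array(px,float).reshape(-1,1,2),c["K"],c["D"]).reshape(-1,2)
    d=np.c_[u[:,0],-u[:,1],-np.ones(len(u))]@c["T"][:3,:3].T; o=c["T"][:3,3]
    z=np.broadcast_to(z,len(u)); return o+d*((z-o[2])/d[:,2])[:,None]
def w2p(c,P):
    q=(np.atleast_2d(P)-c["T"][:3,3])@c["T"][:3,:3]; q=q*[1,-1,-1]
    return cv2.projectPoints(q.reshape(-1,1,3),np.zeros(3),np.zeros(3),c["K"],c["D"])[0].reshape(-1,2)
def crop(c,x0,y0,x1,y1,s,name):
    cv2.imwrite(name,cv2.resize(c["img"][y0:y1,x0:x1,::-1],None,fx=s,fy=s,interpolation=cv2.INTER_CUBIC))
E
python3 - <<'E'
from h import *
c=cam("top"); crop(c,200,140,460,280,3,"pics/c1.png")
print(p2w(c,[[217,256],[258,257],[249,187],[345,176],[338,250],[420,236],[404,177]],[.038,.038,.056,.11,.155,.01,.039]).round(3))
E
```

```text
[[ 0.447  0.158  0.038]
 [ 0.448  0.054  0.038]
 [ 0.625  0.083  0.056]
 [ 0.647 -0.156  0.11 ]
 [ 0.461 -0.136  0.155]
 [ 0.516 -0.368  0.01 ]
 [ 0.667 -0.32   0.039]]
```

View pics/c1.png

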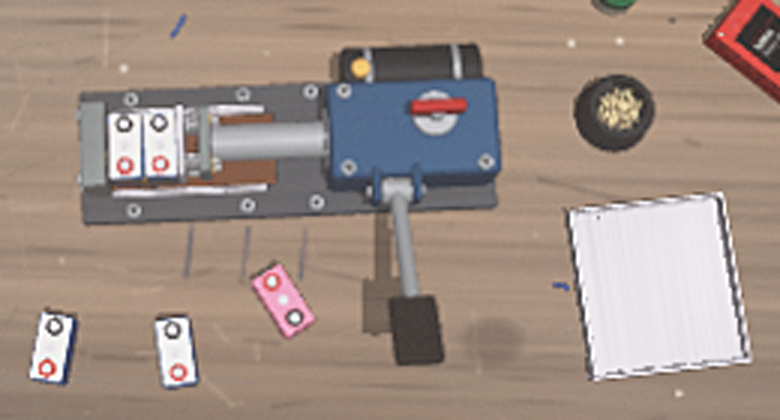

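```bash
python3 - <<'E'
from h import *
c=cam("top")
f=lambda pts,z: p2w(c,np.array(pts,float)/3+[200,140],z)
def ang(p,q): d=q-p; return np.degrees(np.arctan2(d[1],d[0])).round(2)
b=f([[80,93],[84,223],[497,208]],.014); print("base",b.round(4),ang(b[0],b[1]),ang(b[2],b[1]),np.linalg.norm(b[1]-b[2]),np.linalg.norm(b[0]-b[1]))
for n,q,z in (("pair",[[108,112],[181,108],[183,179],[110,182]],.056),("c0",[[41,312],[68,314],[57,383],[29,380]],.038),("c1",[[156,319],[187,316],[198,384],[166,388]],.038),("tray",[[568,209],[723,194],[750,361],[591,380]],.016)):
    p=f(q,z); print(n,p.mean(0).round(4),[np.linalg.norm(p[i]-p[i-1]).round(4) for i in range(4)],[ang(p[i-1],p[i]) for i in range(4)])
b=f([[411,107],[466,104]],.112); print("screw",b.round(4),b.mean(0),ang(b[1],b[0]))
b=f([[391,299],[438,296],[443,361],[396,365]],.155); print("pad",b.round(4),b.mean(0))
E
```

```text
base [[ 0.6759  0.1482  0.014 ]
 [ 0.5587  0.1387  0.014 ]
 [ 0.5826 -0.2233  0.014 ]] -175.35 93.78 0.3627981060121221 0.11755227513047176
pair [0.6209 0.0841 0.056 ] [np.float64(0.0612), np.float64(0.0628), np.float64(0.0621), np.float64(0.0622)] [np.float64(4.34), np.float64(-85.17), np.float64(-176.22), np.float64(94.05)]
c0 [0.4475 0.1604 0.038 ] [np.float64(0.0584), np.float64(0.0232), np.float64(0.059), np.float64(0.0239)] [np.float64(-7.04), np.float64(-92.42), np.float64(173.76), np.float64(85.84)]
c1 [0.4471 0.0517 0.038 ] [np.float64(0.059), np.float64(0.0264), np.float64(0.0583), np.float64(0.0272)] [np.float64(10.51), np.float64(-82.72), np.float64(-168.74), np.float64(98.87)]
tray [ 0.518  -0.3649  0.016 ] [np.float64(0.1503), np.float64(0.1399), np.float64(0.1484), np.float64(0.1414)] [np.float64(7.28), np.float64(-82.8), np.float64(-172.14), np.float64(97.99)]
screw [[ 0.647  -0.1363  0.112 ]
 [ 0.6509 -0.1814  0.112 ]] [ 0.64891655 -0.15880816  0.112     ] 94.96
pad [[ 0.4842 -0.1179  0.155 ]
 [ 0.4876 -0.154   0.155 ]
 [ 0.4378 -0.1583  0.155 ]
 [ 0.4338 -0.1224  0.155 ]] [ 0.46086724 -0.13812525  0.155     ]
```

```bash
cat >> h.py <<'E'
def go(P,yaw,s=None):
    "turn (deg) then shift in tool axes after the turn to bring TCP to P with tool y at yaw deg"
    s=s or env.get_state(); w,x,y,z=s["orientation"]
    from scipy.spatial.transform import Rotation as R
    M=R.from_quat([x,y,z,w]).as_matrix(); cur=np.degrees(np.arctan2(M[1,1],M[0,1]))
    t=(cur-yaw+180)%360-180; a=np.radians(yaw); d=np.array(P)-s["tcp_pos"]
    sh=[d[:2]@[-np.sin(a),np.cos(a)],d[:2]@[np.cos(a),np.sin(a)],-d[2]]
    print("turn %.1f shift mm %s"%(t,(np.array(sh)*1000).round(1)),"yaw %.1f F %s t %.1f gap %.4f"%(cur,np.round(s["wrist_force"],1),s["clock"],s["finger_gap"]))
E
python3 -m jog '[[0.4,0,0,0,6.95],[0.4,0,0,0,6.95],[0.4,0,0,0,6.95],[0.4,0,0,0,6.95],[0.4,0,0,0,6.95]]' 30
python3 -m jog '[[0.4,0,0,0,6.95],[0.4,0,0,0,6.95],[0.4,0,0,0,6.95],[0.4,0,0,0,6.95],[0.4,0,0,0,0]]'
python3 -c "
from h import *
go([.649,-.159,.15],4.4)"
```

```text
clock: 0.62
tcp_pos: [0.2274, 0.528, 0.242]
orientation: [-0.0, 0.488, 0.873, -0.0]
wrist_force: [-0.4, 0.7, -0.3]
finger_gap: 0.0263
grip_force: 0.0
clock: 1.03
tcp_pos: [0.2275, 0.528, 0.2421]
orientation: [0.0, 0.682, 0.731, -0.0]
wrist_force: [-0.2, 0.4, -0.4]
finger_gap: 0.0256
grip_force: 0.0
turn -0.4 shift mm [-717.3  367.6   92.1] yaw 4.0 F [-0.2  0.4 -0.4] t 1.0 gap 0.0256
```

```bash
R='[[0.4,-0.0357,0.0184,0,0],[0.4,-0.0357,0.0184,0,0],[0.4,-0.0357,0.0184,0,0],[0.4,-0.0357,0.0184,0,0],[0.4,-0.0357,0.0184,0,0]]'
python3 -m jog '[[0.4,-0.0357,0.0184,0,0],[0.4,-0.0357,0.0184,0,0],[0.4,-0.0357,0.0184,0,0],[0.4,-0.0357,0.0184,0,0],[0.4,-0.0357,0.0184,0,0]]' >/dev/null
python3 -m jog '[[0.4,-0.0357,0.0184,0,0],[0.4,-0.0357,0.0184,0,0],[0.4,-0.0357,0.0184,0,0],[0.4,-0.0357,0.0184,0,0],[0.4,-0.0357,0.0184,0,0]]' >/dev/null
python3 -m jog '[[0.4,-0.0357,0.0184,0,0],[0.4,-0.0357,0.0184,0,0],[0.4,-0.0357,0.0184,0,0],[0.4,-0.0357,0.0184,0,0],[0.4,-0.0357,0.0184,0,0]]' >/dev/null
python3 -m jog '[[0.4,-0.0357,0.0184,0,0],[0.4,-0.0357,0.0184,0,0],[0.4,-0.0357,0.0184,0,0],[0.4,-0.0357,0.0184,0,0],[0.4,-0.0357,0.0184,0,0]]' >/dev/null
python3 -m jog '[[0.4,0,0,0.04,0],[0.4,0,0,0.02,0],[0.4,0,0,0.0,0],[0.4,0,0,0,0]]'
python3 -c "
from h import *
go([.649,-.159,.15],4.4)
c=cam('wrist'); crop(c,0,0,560,420,1,'pics/w1.png'); print(w2p(c,[[.649,-.159,.114],[.647,-.1363,.114],[.6509,-.1814,.114]]),c['T'])"
```

```text
clock: 3.03
tcp_pos: [0.6449, -0.1571, 0.1807]
orientation: [-0.002, 0.68, 0.733, -0.001]
wrist_force: [0.3, 1.1, -0.2]
finger_gap: 0.0258
grip_force: 0.0
turn -0.1 shift mm [-2.2  4.  30.7] yaw 4.3 F [ 0.3  1.1 -0.2] t 3.0 gap 0.0258
[[274.97348935 231.83912451]
 [274.67702393 200.59303807]
 [275.14818981 260.87969912]] [[ 0.99719373 -0.07284516 -0.01727     0.64106195]
 [ 0.07477733  0.95805076  0.27667144 -0.08542804]
 [-0.00360864 -0.27718643  0.96080938  0.31178181]
 [ 0.          0.          0.          1.        ]]
```

View pics/w1.png

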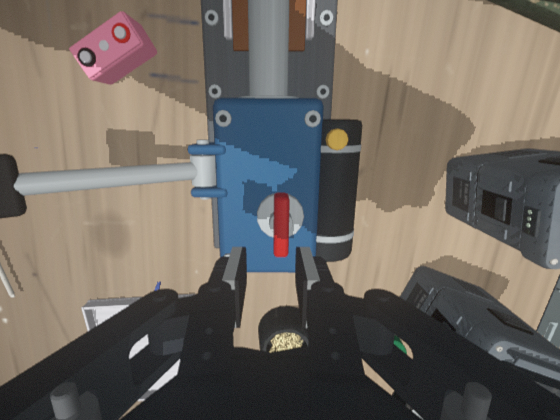

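The wrist view shows the red bar from (282,194) to (281,257), about 6 px right of my estimate and 6 px up.

```bash
python3 -c "
from h import *
c=cam('wrist'); p=p2w(c,[[281.5,194],[281,257],[281.3,225.5],[238,100],[293,100]],[.114,.114,.114,.08,.08]); print(p.round(4)); go([p[2,0],p[2,1],.103],4.5)
t=cam('top'); print(w2p(t,p[:3]))"
```

```text
[[ 0.6526 -0.1319  0.114 ]
 [ 0.6562 -0.179   0.114 ]
 [ 0.6544 -0.1547  0.114 ]
 [ 0.6164 -0.0713  0.08  ]
 [ 0.6568 -0.0682  0.08  ]]
turn -0.2 shift mm [ 1.8  8.  80.8] yaw 4.3 F [0.6 0.2 0. ] t 3.1 gap 0.0257
[[335.31831891 173.19830276]
 [354.5168243  172.32720863]
 [344.62555028 172.7606532 ]]
```

```bash

python3 -m jog '[[0.2,0.0005,0.0055,0.03,0],[0.2,0,0,0.02,0],[0.2,0,0,0.015,0],[0.2,0,0,0.0105,0],[0.2,0,0,0,0]]'
python3 -m jog '[[1,0,0,0,0],[1,0,0,0,0],[1,0,0,0,0],[1,0,0,0,0],[1,0,0,0,0]]' 30
python3 -c "
from h import *
go([.652,-.156,.103],4.3); print(env.get_state()['ft_torque'])"
```

```text
clock: 3.6
tcp_pos: [0.6509, -0.1558, 0.1059]
orientation: [-0.001, 0.681, 0.733, -0.0]
wrist_force: [-0.1, 0.8, -0.1]
finger_gap: 0.0345
grip_force: 0.0
clock: 4.02
tcp_pos: [0.652, -0.1566, 0.1085]
orientation: [0.001, 0.681, 0.732, 0.0]
wrist_force: [-3.5, 1.7, 6.8]
finger_gap: 0.0158
grip_force: 29.8
turn -0.2 shift mm [0.6 0.  5.5] yaw 4.1 F [-3.5  1.7  6.8] t 4.0 gap 0.0158
[ 0.32444471  0.57682413 -0.02094411]
```

```bash
python3 -c "
from h import *
c=cam('wrist'); crop(c,160,140,400,320,3,'pics/w2.png')"
```

```text
(no output)
```

View pics/w2.png

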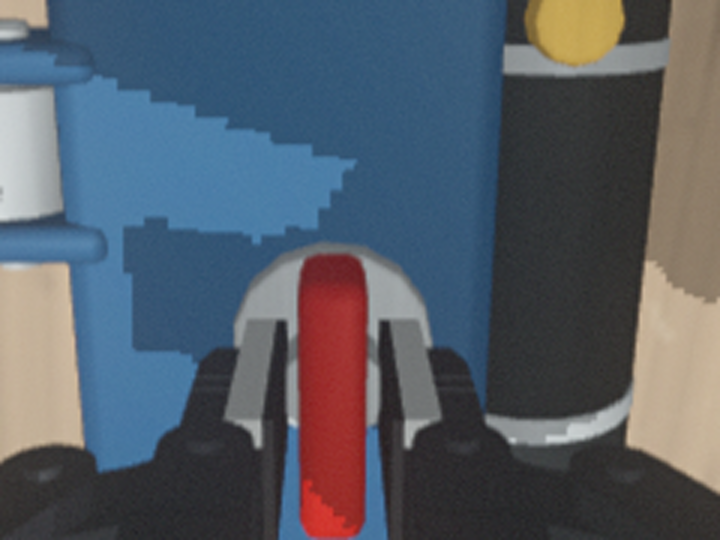

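Seen: the pads straddle the bar but close on the round grey hub below it. I'll raise and regrip.

```bash
python3 -c "
from workcell import env; print(env.tip_extent)"
python3 -m jog '[[0.3,0,0,0,0],[0.3,0,0,0,0],[0.3,0,0,-0.007,0],[0.3,0,0,0,0]]'
python3 -m jog '[[1,0,0,0,0],[1,0,0,0,0],[1,0,0,0,0],[1,0,0,0,0],[1,0,0,0,0]]' 40
python3 -c "
from h import *
go([.652,-.156,.113],4.3); print(env.get_state()['ft_torque'])"
```

```text
0.011
clock: 4.4
tcp_pos: [0.6524, -0.1569, 0.1151]
orientation: [0.001, 0.681, 0.732, 0.0]
wrist_force: [-0.3, -0.0, 0.7]
finger_gap: 0.03
grip_force: 0.0
clock: 4.82
tcp_pos: [0.652, -0.1569, 0.1151]
orientation: [0.001, 0.681, 0.732, 0.0]
wrist_force: [-1.4, -0.5, 6.7]
finger_gap: 0.0095
grip_force: 58.6
turn -0.2 shift mm [0.9 0.  2.1] yaw 4.1 F [-1.4 -0.5  6.7] t 4.8 gap 0.0095
[-0.0414639   0.39291665 -0.06165821]
```

```bash

python3 -m jog '[[1,0,0,0,2],[1,0,0,0,2],[1,0,0,0,2],[1,0,0,0,0]]' 40
python3 -c "
from h import *
go([.652,-.156,.113],4.3); print(env.get_state()['ft_torque'])"
```

```text
clock: 5.15
tcp_pos: [0.6521, -0.1569, 0.1152]
orientation: [0.001, 0.718, 0.696, 0.0]
wrist_force: [-2.2, -0.2, 6.3]
finger_gap: 0.0094
grip_force: 67.1
turn -6.1 shift mm [0.9 0.  2.2] yaw -1.8 F [-2.2 -0.2  6.3] t 5.2 gap 0.0094
[-0.16688352  0.45933188  1.07986789]
```

```bash

python3 -m jog '[[1,0,0,0,-3],[1,0,0,0,-3],[1,0,0,0,-4],[1,0,0,0,-4],[1,0,0,0,0]]' 40
python3 -c "
from h import *
go([.652,-.156,.113],4.3); print(env.get_state()['ft_torque'])"
```

```text
clock: 5.57
tcp_pos: [0.6519, -0.1569, 0.1151]
orientation: [0.001, 0.627, 0.779, 0.0]
wrist_force: [-2.0, 0.1, 6.7]
finger_gap: 0.009
grip_force: 58.5
turn 8.0 shift mm [0.9 0.1 2.1] yaw 12.3 F [-2.   0.1  6.7] t 5.6 gap 0.0090
[-0.11602869  0.38169195  0.06163237]
```

It gives anticlockwise; opening further.

```bash

python3 -m jog '[[1,0,0,0,-6.5],[1,0,0,0,-6.5],[1,0,0,0,-6.5],[1,0,0,0,-6.5],[1,0,0,0,-6.5]]' 40
python3 -m jog '[[1,0,0,0,-6.5],[1,0,0,0,-6.5],[1,0,0,0,-6.5],[1,0,0,0,-6.5],[1,0,0,0,-6.5]]' 
python3 -m jog '[[1,0,0,0,0],[0.2,0,0,0,0],[0.2,0,0,0,0],[0.2,0,0,0,0],[0.2,0,0,-0.03,0]]' 
python3 -m jog '[[0.2,0,0,-0.03,0],[0.2,0,0,-0.03,0],[-1,0,0,-0.03,0],[-1,0,0,0,0]]' 
python3 -m jog '[[-1,0,0,0,6.5],[-1,0,0,0,6.5],[-1,0,0,0,6.5],[-1,0,0,0,6.5],[-1,0,0,0,6.5]]' >/dev/null
python3 -m jog '[[-1,0,0,0,6.5],[-1,0,0,0,6.5],[-1,0,0,0,6.5],[-1,0,0,0,6.5],[-1,0,0,0,6.5]]' 
python3 -m jog '[[-1,0,0,0,7],[-1,0,0,0,1],[-1,0.03,0,0,0],[-1,0.04,0,0,0],[-1,0.04,0,0,0]]' 
python3 -c "
from h import *
go([.621,.084,.15],4.3); t=cam('top'); crop(t,200,140,460,280,3,'pics/c2.png')"
```

```text
clock: 5.98
tcp_pos: [0.6515, -0.157, 0.1151]
orientation: [0.0, 0.383, 0.924, -0.0]
wrist_force: [-3.3, 0.0, 7.3]
finger_gap: 0.0098
grip_force: 59.0
clock: 6.4
tcp_pos: [0.6513, -0.1574, 0.1151]
orientation: [0.0, 0.11, 0.994, -0.001]
wrist_force: [-3.7, -1.8, 6.9]
finger_gap: 0.0097
grip_force: 59.0
clock: 6.82
tcp_pos: [0.6479, -0.1551, 0.1372]
orientation: [-0.006, 0.112, 0.994, 0.002]
wrist_force: [-0.9, 1.3, -1.9]
finger_gap: 0.0336
grip_force: 0.0
clock: 7.15
tcp_pos: [0.6541, -0.1573, 0.2407]
orientation: [0.005, 0.112, 0.994, -0.001]
wrist_force: [0.3, -0.1, 0.1]
finger_gap: 0.057
grip_force: 0.0
clock: 7.98
tcp_pos: [0.6515, -0.1564, 0.233]
orientation: [-0.0, 0.631, 0.776, -0.0]
wrist_force: [-1.1, -0.9, 0.2]
finger_gap: 0.0855
grip_force: 0.0
clock: 8.4
tcp_pos: [0.6435, -0.0467, 0.233]
orientation: [-0.0, 0.681, 0.732, -0.0]
wrist_force: [0.5, 0.4, -0.2]
finger_gap: 0.0855
grip_force: 0.0
turn -0.1 shift mm [132.1 -12.6  83. ] yaw 4.2 F [ 0.5  0.4 -0.2] t 8.4 gap 0.0855
```

View pics/c2.png

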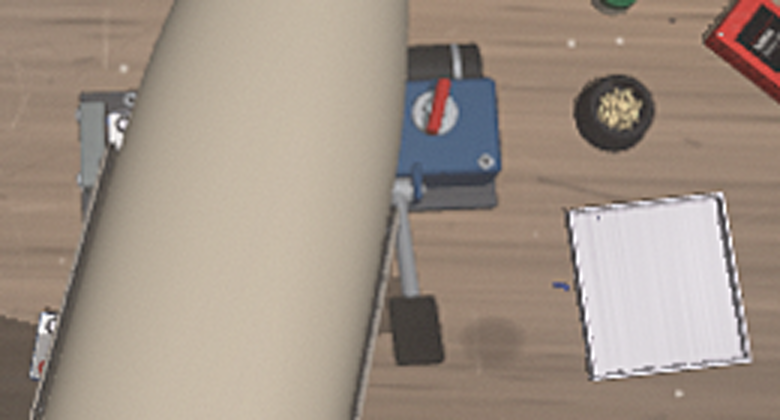

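Screw bar now lies nearly across (crop (445,82)-(432,132)), so it is open well past 1 rad. Moving over the pair.

```bash

python3 -m jog '[[-1,0.04,-0.003,0.02,0],[-1,0.04,-0.003,0.02,0],[-1,0.03,-0.003,0.02,0],[-1,0.022,-0.002,0.02,0],[-1,0,0,0,0]]' 
python3 -c "
from h import *
go([.623,.085,.15],4.3); t=cam('wrist'); crop(t,0,0,560,420,1,'pics/w3.png')
print(t['T'].round(4).tolist())"
```

```text
clock: 8.87
tcp_pos: [0.6201, 0.0828, 0.1519]
orientation: [-0.003, 0.678, 0.735, -0.002]
wrist_force: [-0.9, -1.1, -1.0]
finger_gap: 0.0852
grip_force: 0.0
turn 0.3 shift mm [2.  3.  1.9] yaw 4.6 F [-0.9 -1.1 -1. ] t 8.9 gap 0.0852
[[0.9967, -0.0796, -0.0152, 0.6164], [0.0807, 0.9576, 0.2767, 0.1545], [-0.0075, -0.277, 0.9608, 0.283], [0.0, 0.0, 0.0, 1.0]]
```

View pics/w3.png

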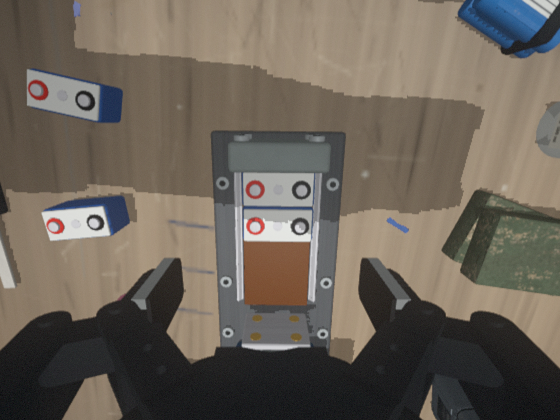

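The ram is right back (plate at (275,325)). The pair is free at (278,207), with the loose cells at (61,95) and (77,222).

```bash
python3 -c "
from h import *
c=cam('wrist')
def ang(p,q): d=q-p; return np.degrees(np.arctan2(d[1],d[0])).round(1)
p=p2w(c,[[244,173],[313,173],[312,241],[244,241]],.056); print('pair',p.mean(0).round(4),np.ptp(p,0).round(4),ang(p[0],p[1]),ang(p[3],p[2]))
p=p2w(c,[[30,69],[104,84],[97,121],[27,104]],.038); print('c0',p.mean(0).round(4),ang(p[0],p[1]),ang(p[3],p[2]))
p=p2w(c,[[43,211],[107,203],[112,233],[49,240]],.038); print('c1',p.mean(0).round(4),ang(p[0],p[1]),ang(p[3],p[2]))
p=p2w(c,[[229,172],[329,172],[236,292],[317,292]],[.07,.07,.026,.026]); print('end,rails',p.round(4))
go([.623,.085,.047],4.3)"
```

```text
pair [0.6277 0.0875 0.056 ] [0.059  0.0607 0.    ] 4.6 4.7
c0 [0.4548 0.1604 0.038 ] -6.5 -9.0
c1 [0.4544 0.0556 0.038 ] 11.8 11.3
end,rails [[ 0.5892  0.1157  0.07  ]
 [ 0.6614  0.1215  0.07  ]
 [ 0.5951 -0.01    0.026 ]
 [ 0.6745 -0.0035  0.026 ]]
turn 0.1 shift mm [  5.7   0.4 108.5] yaw 4.4 F [ 0.1 -0.6 -0.1] t 9.0 gap 0.0856
```

```bash

python3 -m jog '[[-1,0.0055,0.002,0.03,0],[-1,0,0,0.03,0],[-1,0,0,0.025,0],[-1,0,0,0.018,0],[-1,0,0,0.005,0]]' 
python3 -m jog '[[1,0,0,0,0],[1,0,0,0,0],[1,0,0,0,0],[1,0,0,0,0],[1,0,0,0,0]]' 40
python3 -m jog '[[1,0,0,0,0],[1,0,0,0,0],[1,0,0,0,0]]' 40
python3 -c "
from h import *
go([.6245,.086,.047],4.4);print(env.get_state()['ft_torque'])"
```

```text
clock: 9.38
tcp_pos: [0.6246, 0.0824, 0.0462]
orientation: [-0.001, 0.681, 0.732, -0.001]
wrist_force: [-1.0, -0.5, -0.1]
finger_gap: 0.0854
grip_force: 0.0
clock: 9.8
tcp_pos: [0.6273, 0.0833, 0.0508]
orientation: [0.002, 0.681, 0.732, 0.001]
wrist_force: [0.3, -4.1, 6.0]
finger_gap: 0.057
grip_force: 45.9
clock: 10.05
tcp_pos: [0.6272, 0.0833, 0.0508]
orientation: [0.002, 0.681, 0.732, 0.001]
wrist_force: [1.0, -4.0, 6.5]
finger_gap: 0.0567
grip_force: 46.0
turn -0.3 shift mm [ 2.9 -2.5  3.8] yaw 4.1 F [ 1.  -4.   6.5] t 10.1 gap 0.0567
[-0.68884307  0.14426936 -0.03039987]
```

```bash

python3 -m jog '[[1,0,0,-0.01,0],[1,0,0,-0.03,0],[1,0,0,-0.04,0],[1,0,0,-0.04,0],[1,0,0,-0.04,0]]' 
python3 -m jog '[[1,0,0,-0.03,0],[1,-0.02,-0.006,0,0],[1,-0.03,-0.01,0,0],[1,-0.036,-0.012,0,0],[1,-0.036,-0.012,0,0]]' 
python3 -m jog '[[1,-0.036,-0.012,0,0],[1,-0.036,-0.012,0,0],[1,-0.036,-0.012,0,0],[1,-0.036,-0.012,0,0],[1,-0.036,-0.012,0,0]]' 
python3 -m jog '[[1,-0.036,-0.012,0,0],[1,-0.036,-0.012,0,0],[1,-0.03,-0.01,0,0],[1,0,0,0,-3],[1,0,0,0,0]]' 
python3 -c "
from h import *
go([.522,-.364,.0375],7.4)
c=cam('wrist'); cv2.imwrite('pics/w4.png',c['img'][:,:,::-1])"
```

```text
clock: 10.47
tcp_pos: [0.6245, 0.0846, 0.2101]
orientation: [-0.001, 0.681, 0.732, -0.0]
wrist_force: [1.1, -0.3, -4.3]
finger_gap: 0.0567
grip_force: 45.2
clock: 10.88
tcp_pos: [0.5937, -0.0403, 0.239]
orientation: [-0.0, 0.68, 0.733, 0.0]
wrist_force: [0.4, 0.1, -1.9]
finger_gap: 0.0567
grip_force: 45.2
clock: 11.3
tcp_pos: [0.5467, -0.2251, 0.2389]
orientation: [-0.0, 0.681, 0.732, 0.001]
wrist_force: [0.9, -0.3, -3.0]
finger_gap: 0.0569
grip_force: 45.2
clock: 11.72
tcp_pos: [0.5202, -0.3299, 0.2383]
orientation: [-0.001, 0.662, 0.749, 0.001]
wrist_force: [-0.3, 0.7, -2.8]
finger_gap: 0.0568
grip_force: 45.2
turn -0.4 shift mm [-34.1  -2.6 200.8] yaw 7.0 F [-0.3  0.7 -2.8] t 11.7 gap 0.0568
```

View pics/w4.png

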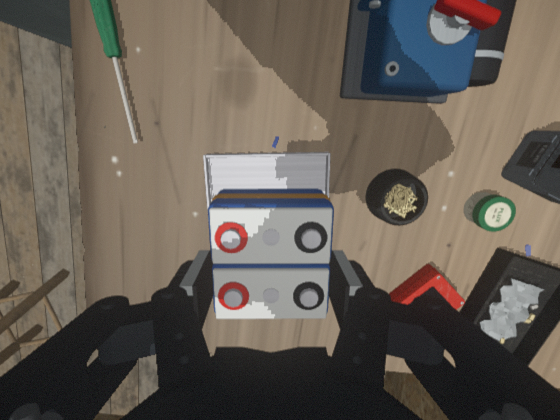

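Pair held level (corners about (212,205)-(328,318)), with the tray under it (rim (206,155)-(329,153)). Lowering into the tray.

```bash

python3 -m jog '[[1,-0.034,-0.0025,0,0],[1,0,0,0.04,0],[1,0,0,0.04,0],[1,0,0,0.04,0],[1,0,0,0.04,0]]' 
python3 -m jog '[[1,0,0,0.02,0],[1,0,0,0.01,0],[1,0,0,0.006,0],[1,0,0,0.003,0],[1,0,0,0,0]]' 
python3 -c "
from h import *
go([.522,-.364,.0365],7.4)"
```

```text
clock: 12.18
tcp_pos: [0.5235, -0.3608, 0.0776]
orientation: [0.0, 0.661, 0.75, 0.001]
wrist_force: [0.5, -0.2, -4.5]
finger_gap: 0.0568
grip_force: 45.2
clock: 12.6
tcp_pos: [0.524, -0.3627, 0.0408]
orientation: [0.001, 0.661, 0.75, 0.0]
wrist_force: [0.7, -0.2, -2.9]
finger_gap: 0.0567
grip_force: 45.1
turn -0.2 shift mm [-1.  -2.1  4.3] yaw 7.2 F [ 0.7 -0.2 -2.9] t 12.6 gap 0.0567
```

```bash

python3 -m jog '[[1,0,0,0.0025,0],[1,0,0,0.0015,0],[1,0,0,0,0]]' 
python3 -m jog '[[0,0,0,0,0],[-1,0,0,0,0],[-1,0,0,0,0],[-1,0,0,0,0],[-1,0,0,0,0]]' 
python3 -m jog '[[-1,0,0,-0.02,0],[-1,0,0,-0.04,0],[-1,0,0,-0.04,0],[-1,0,0,-0.04,0],[-1,0,0,-0.04,0]]' 
python3 -c "
from h import *
c=cam('wrist'); cv2.imwrite('pics/w5.png',c['img'][:,:,::-1])
go([.451,.054,.2],11.3);"
```

```text
clock: 12.85
tcp_pos: [0.5234, -0.3631, 0.0366]
orientation: [0.001, 0.662, 0.75, 0.0]
wrist_force: [-0.3, -0.0, -3.2]
finger_gap: 0.0572
grip_force: 45.2
clock: 13.27
tcp_pos: [0.5232, -0.3629, 0.0361]
orientation: [0.001, 0.662, 0.75, 0.0]
wrist_force: [0.2, 1.5, -0.3]
finger_gap: 0.0855
grip_force: 0.0
clock: 13.68
tcp_pos: [0.5226, -0.3624, 0.2176]
orientation: [0.0, 0.662, 0.75, 0.0]
wrist_force: [0.7, -1.2, -0.5]
finger_gap: 0.0857
grip_force: 0.0
turn -4.2 shift mm [425.2   9.2  27.2] yaw 7.1 F [ 1.1 -1.   6.3] t 13.7 gap 0.0854
```

View pics/w5.png

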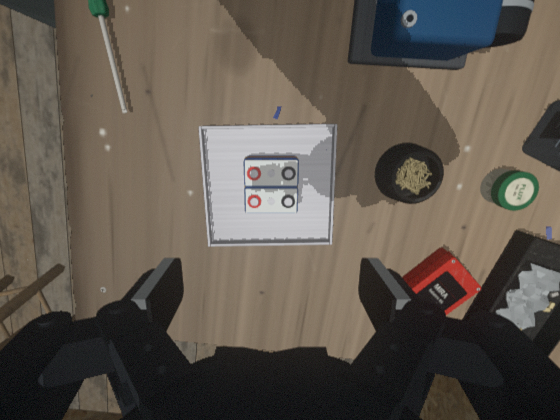

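The pair stands in the middle of the tray at (271,187). Now to cell 1.

```bash

python3 -m jog '[[-1,0,0,0,-4.2],[-1,0.03,0,0,0],[-1,0.04,0.001,0,0],[-1,0.04,0.001,0,0],[-1,0.04,0.001,0,0]]' >/dev/null
python3 -m jog '[[-1,0.04,0.001,0,0],[-1,0.04,0.001,0,0],[-1,0.04,0.001,0,0],[-1,0.04,0.001,0,0],[-1,0.04,0.001,0,0]]' 
python3 -m jog '[[-1,0.04,0.001,0.02,0],[-1,0,0,0.02,0],[-1,0,0,0.02,0],[-1,0,0,0,0]]' 
python3 -c "
from h import *
c=cam('wrist'); cv2.imwrite('pics/w6.png',c['img'][:,:,::-1])
go([.451,.054,.15],11.3);"
```

```text
clock: 14.57
tcp_pos: [0.4612, -0.0162, 0.2158]
orientation: [0.0, 0.634, 0.773, 0.0]
wrist_force: [0.4, 0.5, -0.6]
finger_gap: 0.0855
grip_force: 0.0
clock: 14.9
tcp_pos: [0.4529, 0.0202, 0.154]
orientation: [-0.002, 0.633, 0.774, -0.001]
wrist_force: [-0.6, -0.8, 0.0]
finger_gap: 0.0854
grip_force: 0.0
turn 0.1 shift mm [34.4  4.   5.7] yaw 11.4 F [-0.5 -0.4  0.4] t 14.9 gap 0.0854
```

View pics/w6.png

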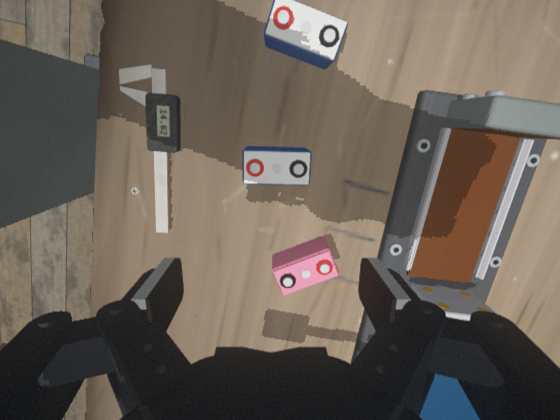

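```bash
python3 -c "
from h import *
c=cam('wrist')
def ang(p,q): d=q-p; return np.degrees(np.arctan2(d[1],d[0])).round(1)
p=p2w(c,[[246,148],[311,150],[309,185],[243,183]],.038); print('c1',p.mean(0).round(4),ang(p[0],p[1]),ang(p[3],p[2])); P=p.mean(0)
p=p2w(c,[[274,0],[347,29],[332,57],[266,33]],.038); print('c0',p.mean(0).round(4))
go([.451,P[1]-.001,.032],10.5)"
```

```text
c1 [0.453  0.0564 0.038 ] 9.7 9.7
c0 [0.4525 0.1596 0.038 ]
turn 0.9 shift mm [ 36.5   2.7 124.9] yaw 11.4 F [-0.1  0.3  0.3] t 15.0 gap 0.0852
```

```bash

python3 -m jog '[[-1,0.035,0.003,0,0.9],[-1,0.0015,0,0.035,0],[-1,0,0,0.035,0],[-1,0,0,0.035,0],[-1,0,0,0.02,0]]' 
python3 -m jog '[[-1,0,0,0.003,0],[1,0,0,0,0],[1,0,0,0,0],[1,0,0,0,0],[1,0,0,0,0]]' 40
python3 -m jog '[[1,0,0,0,0],[1,0,0,0,0],[1,0,0,0,0]]' 
python3 -c "
from h import *
go([.451,.0554,.032],10.5)"
```

```text
clock: 15.42
tcp_pos: [0.4512, 0.0548, 0.0306]
orientation: [-0.0, 0.64, 0.768, -0.0]
wrist_force: [-0.5, 0.4, -0.5]
finger_gap: 0.0852
grip_force: 0.0
clock: 15.83
tcp_pos: [0.4534, 0.0548, 0.0311]
orientation: [0.002, 0.64, 0.768, 0.001]
wrist_force: [-0.2, -0.2, 5.8]
finger_gap: 0.0571
grip_force: 43.7
clock: 16.08
tcp_pos: [0.4534, 0.0549, 0.0311]
orientation: [0.002, 0.64, 0.768, 0.001]
wrist_force: [0.0, -0.6, 7.3]
finger_gap: 0.0567
grip_force: 43.9
turn -0.1 shift mm [ 1.  -2.2 -0.9] yaw 10.4 F [ 0.  -0.6  7.3] t 16.1 gap 0.0567
```

```bash

python3 -m jog '[[1,0,0,-0.015,0],[1,0,0,-0.04,0],[1,0,0,-0.04,0],[1,0,0,-0.01,3],[1,0,0,0,2.9]]' 
python3 -m jog '[[1,0.006,0.035,0,0],[1,0.006,0.035,0,0],[1,0.006,0.035,0,0],[1,0.006,0.035,0,0],[1,0.006,0.035,0,0]]' 
python3 -m jog '[[1,0,0,0,0],[1,0,0,0,0]]' 
python3 -c "
from h import *
go([.6268,.0985,.0495],4.5)
c=cam('wrist'); cv2.imwrite('pics/w7.png',c['img'][:,:,::-1])"
```

```text
clock: 16.5
tcp_pos: [0.4546, 0.0551, 0.139]
orientation: [0.004, 0.679, 0.734, 0.003]
wrist_force: [1.2, -0.2, -2.0]
finger_gap: 0.0569
grip_force: 44.0
clock: 16.92
tcp_pos: [0.625, 0.0995, 0.135]
orientation: [0.001, 0.679, 0.735, 0.001]
wrist_force: [0.7, 0.1, -1.9]
finger_gap: 0.0566
grip_force: 43.9
clock: 17.08
tcp_pos: [0.6248, 0.0993, 0.1334]
orientation: [-0.0, 0.678, 0.735, 0.0]
wrist_force: [-0.8, 0.2, -2.0]
finger_gap: 0.0571
grip_force: 44.1
turn 0.1 shift mm [-1.   2.  83.9] yaw 4.6 F [-0.8  0.2 -2. ] t 17.1 gap 0.0571
```

View pics/w7.png

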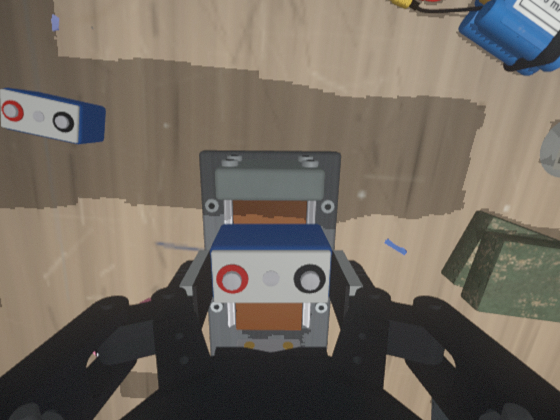

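```bash
python3 -c "
from h import *
c=cam('wrist')
p=p2w(c,[[213,250],[329,247],[328,300],[213,303]],.1403); print('cell',p.mean(0).round(4),p.round(4).tolist())
p=p2w(c,[[217,199],[324,197],[233,224],[308,224],[230,328],[309,328]],[.07,.07,.018,.018,.018,.018]); print(p.round(4))
print(env.get_state()['tcp_pos'])"
```

```text
cell [0.6241 0.1027 0.1403] [[0.597, 0.1136, 0.1403], [0.6491, 0.1192, 0.1403], [0.6524, 0.0921, 0.1403], [0.5977, 0.086, 0.1403]]
[[ 0.5865  0.1186  0.07  ]
 [ 0.6582  0.1258  0.07  ]
 [ 0.5925  0.0832  0.018 ]
 [ 0.6579  0.0885  0.018 ]
 [ 0.5945 -0.0242  0.018 ]
 [ 0.6712 -0.018   0.018 ]]
[0.62247432 0.09895709 0.13396674]
```

```bash
python3 -c "
from h import *
c=cam('wrist'); s=env.get_state()
c['T']=np.array([[0.9967, -0.0796, -0.0152, 0.6164], [0.0807, 0.9576, 0.2767, 0.1545], [-0.0075, -0.277, 0.9608, 0.283], [0.0, 0.0, 0.0, 1.0]])
print(p2w(c,[[244,173],[313,173],[312,241],[244,241]],.056).mean(0).round(4))
print(p2w(c,[[229,172],[329,172],[236,292],[317,292]],[.07,.07,.026,.026]).round(4))
print(s['tcp_pos'],s['qvel'].round(3)); go([.6268,.0985,.0495],4.5)"
```

```text
[0.626  0.0902 0.056 ]
[[ 5.878e-01  1.182e-01  7.000e-02]
 [ 6.593e-01  1.240e-01  7.000e-02]
 [ 5.937e-01 -6.600e-03  2.600e-02]
 [ 6.724e-01  2.000e-04  2.600e-02]]
[0.62215622 0.09886165 0.13426221] [-0.003 -0.016 -0.01  -0.004  0.001  0.   ]
turn 0.0 shift mm [-0.7  4.6 84.8] yaw 4.5 F [-0.6  0.2 -2.2] t 17.2 gap 0.0573
```

```bash

python3 -m jog '[[1,0.0007,0.0034,0.02,0],[1,0,0,0.02,0],[1,0,0,0.01,0],[1,0,0,0,0],[1,0,0,0,0]]' 
python3 -c "
from h import *
go([.6255,.0998,.0495],4.5)
c=cam('wrist'); cv2.imwrite('pics/w8.png',c['img'][:,:,::-1])"
```

```text
clock: 17.65
tcp_pos: [0.6255, 0.0998, 0.0842]
orientation: [-0.0, 0.679, 0.734, -0.0]
wrist_force: [0.1, -0.2, -0.8]
finger_gap: 0.0568
grip_force: 44.0
turn 0.0 shift mm [ 0.  -0.  34.7] yaw 4.5 F [ 0.1 -0.2 -0.8] t 17.6 gap 0.0568
```

View pics/w8.png

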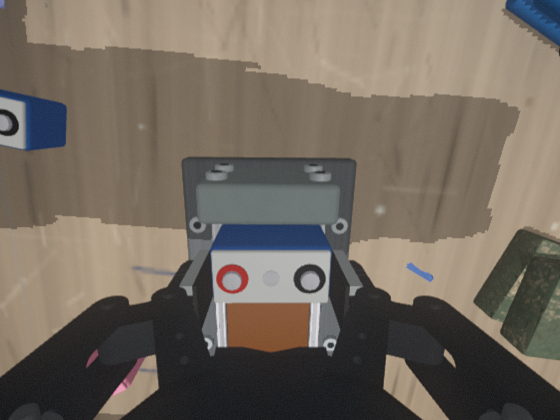

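```bash
python3 -c "
from h import *
c=cam('wrist'); print(c['cx'],c['cy'])
p=p2w(c,[[213,249],[329,248],[328,300],[213,302]],.091); print('cell',p.mean(0).round(4))
q=p2w(c,[[197,222],[340,222],[215,325],[321,325],[226,325],[311,325]],[.07,.07,.026,.026,.018,.018]); print(q.round(4)); print([(q[i]+q[i+1])[:2]/2 for i in (0,2,4)])
print(env.get_state()['tcp_pos'])"
```

```text
270.54462286282006 208.84304740492195
cell [0.6274 0.1032 0.091 ]
[[0.5879 0.1194 0.07  ]
 [0.6616 0.1252 0.07  ]
 [0.592  0.0231 0.026 ]
 [0.6712 0.0294 0.026 ]
 [0.5993 0.0176 0.018 ]
 [0.6655 0.0228 0.018 ]]
[array([0.62474116, 0.12229577]), array([0.63159987, 0.02626875]), array([0.63240242, 0.02017661])]
[0.62708552 0.09987157 0.08549708]
```

```bash

python3 -m jog '[[1,0,-0.0015,0,0],[1,0,0,0.015,0],[1,0,0,0,0],[1,0,0,0,0]]' 
python3 -m jog '[[1,0,0,0,0],[1,0,0,0,0],[1,0,0,0,0]]' 
python3 -c "
from h import *
go([.6246,.0998,.0495],4.5)"
```

```text
clock: 18.08
tcp_pos: [0.6246, 0.0998, 0.0691]
orientation: [-0.0, 0.679, 0.735, -0.0]
wrist_force: [-0.1, -0.3, -1.3]
finger_gap: 0.0571
grip_force: 44.0
clock: 18.33
tcp_pos: [0.6256, 0.0999, 0.0697]
orientation: [0.0, 0.679, 0.735, 0.0]
wrist_force: [0.3, -0.6, -0.7]
finger_gap: 0.0565
grip_force: 44.0
turn 0.0 shift mm [ 0.  -1.  20.2] yaw 4.5 F [ 0.3 -0.6 -0.7] t 18.3 gap 0.0565
```

```bash

python3 -m jog '[[1,0,-0.0005,0.007,0],[1,0,0,0.005,0],[1,0,0,0.004,0],[1,0,0,0.003,0],[1,0,0,0,0]]' 
python3 -m jog '[[1,0,0,0,0],[1,0,0,0,0]]' 
python3 -c "
from h import *
go([.6246,.0998,.0495],4.5)"
```

```text
clock: 18.75
tcp_pos: [0.6243, 0.0998, 0.0495]
orientation: [-0.0, 0.679, 0.735, -0.0]
wrist_force: [0.3, -0.2, -1.3]
finger_gap: 0.0573
grip_force: 44.1
clock: 18.92
tcp_pos: [0.6246, 0.0998, 0.0497]
orientation: [-0.0, 0.679, 0.735, -0.0]
wrist_force: [-0.3, -0.0, -0.7]
finger_gap: 0.0569
grip_force: 44.1
turn 0.0 shift mm [-0.  -0.   0.2] yaw 4.5 F [-0.3 -0.  -0.7] t 18.9 gap 0.0569
```

```bash

python3 -m jog '[[1,0,0,0.0005,0],[0,0,0,0,0],[-1,0,0,0,0],[-1,0,0,0,0],[-1,0,0,0,0]]' 
python3 -m jog '[[-1,0,0,-0.02,0],[-1,0,0,-0.035,0],[-1,0,0,-0.04,0],[-1,0,0,0,6],[-1,0,0,0,6.5]]' 
python3 -c "
from h import *
go([.453,.13,.15],-8)"
```

```text
clock: 19.33
tcp_pos: [0.6249, 0.0998, 0.0498]
orientation: [0.0, 0.679, 0.735, 0.0]
wrist_force: [0.1, 0.7, -0.5]
finger_gap: 0.0852
grip_force: 0.0
clock: 19.75
tcp_pos: [0.6271, 0.0999, 0.1486]
orientation: [0.002, 0.756, 0.654, 0.003]
wrist_force: [0.5, -0.3, -0.6]
finger_gap: 0.0855
grip_force: 0.0
turn -0.2 shift mm [   5.6 -176.6   -1.4] yaw -8.2 F [ 0.5 -0.3 -0.6] t 19.8 gap 0.0855
```

```bash
cat >> h.py <<'E'
def celltop(c,P,z,r=60):
    "white cell top near world point P: centre, long-axis deg, size"
    g=cv2.cvtColor(c["img"],cv2.COLOR_RGB2HSV); m=((g[...,1]<45)&(g[...,2]>135)).astype(np.uint8)
    u,v=w2p(c,P)[0]; w=np.zeros_like(m); cv2.circle(w,(int(u),int(v)),r,1,-1); m&=w
    m=cv2.morphologyEx(m,cv2.MORPH_OPEN,np.ones((3,3)))
    k=max(cv2.findContours(m,cv2.RETR_EXTERNAL,cv2.CHAIN_APPROX_NONE)[0],key=cv2.contourArea)
    b=cv2.boxPoints(cv2.minAreaRect(k)); p=p2w(c,b,z); e=p[1]-p[0],p[2]-p[1]; l=[np.linalg.norm(q) for q in e]; d=e[int(l[1]>l[0])]
    a=(np.degrees(np.arctan2(d[1],d[0]))+90)%180-90
    print("px",b.mean(0).round(1),"cell",p.mean(0).round(4),"ang %.1f"%a,np.round(l,4)); return p.mean(0),a
E
python3 -m jog '[[-1,0.001,-0.035,0,0],[-1,0.001,-0.035,0,0],[-1,0.001,-0.035,0,0],[-1,0.001,-0.035,0,0],[-1,0.001,-0.036,0,0]]' >/dev/null
python3 -m jog '[[-1,0,0,0,0],[-1,0,0,0,0],[-1,0,0,0,0]]'
python3 -c "
from h import *
c=cam('wrist'); p,a=celltop(c,[.452,.16,.038],.038); go([p[0],p[1],.028],a)
t=cam('top'); celltop(t,[.447,.16,.038],.038,22)
t=cam('top'); celltop(t,[.62,.103,.056],.056,10)"
```

```text
clock: 20.42
tcp_pos: [0.4521, 0.1293, 0.1453]
orientation: [0.001, 0.754, 0.656, 0.001]
wrist_force: [0.1, -0.1, -0.5]
finger_gap: 0.0857
grip_force: 0.0
px [262.5 173.5] cell [0.4513 0.1622 0.038 ] ang -7.9 [0.0531 0.0268]
turn -0.0 shift mm [ 32.5  -6.  117.2] yaw -8.0 F [0.8 0.5 0.7] t 20.5 gap 0.0857
px [203.  255.3] cell [0.4477 0.1945 0.038 ] ang 6.8 [0.0429 0.1021]
px [242.5 187. ] cell [0.6241 0.0997 0.056 ] ang 2.5 [0.0283 0.042 ]
```

```bash

python3 -m jog '[[-1,0.031,-0.003,0,0],[-1,0,0,0.035,0],[-1,0,0,0.035,0],[-1,0,0,0.03,0],[-1,0,0,0.016,0]]' 
python3 -m jog '[[-1,0,0,0,0],[1,0,0,0,0],[1,0,0,0,0],[1,0,0,0,0],[1,0,0,0,0]]' 40
python3 -m jog '[[1,0,0,0,0],[1,0,0,0,0],[1,0,0,0,0]]' 
python3 -c "
from h import *
go([.6265,.064,.14],4.5)"
```

```text
clock: 20.98
tcp_pos: [0.4514, 0.1599, 0.0251]
orientation: [-0.001, 0.755, 0.656, -0.002]
wrist_force: [-0.3, -0.7, -0.8]
finger_gap: 0.0853
grip_force: 0.0
clock: 21.4
tcp_pos: [0.454, 0.1604, 0.03]
orientation: [0.001, 0.755, 0.656, 0.001]
wrist_force: [0.7, 0.8, 0.9]
finger_gap: 0.0574
grip_force: 44.0
clock: 21.65
tcp_pos: [0.454, 0.1604, 0.03]
orientation: [0.001, 0.754, 0.656, 0.002]
wrist_force: [1.3, -0.3, 5.3]
finger_gap: 0.0571
grip_force: 44.5
turn -12.5 shift mm [-109.7  164.4 -110. ] yaw -8.0 F [ 1.3 -0.3  5.3] t 21.6 gap 0.0571
```

```bash

python3 -m jog '[[1,0,0,-0.015,0],[1,0,0,-0.035,0],[1,0,0,-0.04,0],[1,0,0,-0.02,-6],[1,0,0,0,-6.5]]' >/dev/null
python3 -m jog '[[1,-0.0215,0.033,0,0],[1,-0.0215,0.033,0,0],[1,-0.0215,0.033,0,0],[1,-0.0215,0.033,0,0],[1,-0.0215,0.0325,0,0]]' 
python3 -m jog '[[1,0,0,0.02,0],[1,0,0,0.02,0],[1,0,0,0,0],[1,0,0,0,0],[1,0,0,0,0]]' 
python3 -c "
from h import *
go([.6275,.0659,.0485],4.5)
c=cam('wrist'); s=env.get_state(); crop(c,120,100,420,340,2.4,'pics/w9.png'); np.save('T.npy',c['T']); print(s['tcp_pos'])"
```

```text
clock: 22.48
tcp_pos: [0.626, 0.0651, 0.1385]
orientation: [-0.0, 0.678, 0.735, 0.0]
wrist_force: [0.2, 0.8, -0.8]
finger_gap: 0.0571
grip_force: 43.8
clock: 22.9
tcp_pos: [0.6246, 0.0664, 0.0991]
orientation: [-0.0, 0.678, 0.735, 0.0]
wrist_force: [-0.7, 0.8, -0.8]
finger_gap: 0.0569
grip_force: 43.9
turn 0.1 shift mm [-0.7  2.9 50.6] yaw 4.6 F [-0.7  0.8 -0.8] t 22.9 gap 0.0569
[0.62515652 0.06644871 0.09981743]
```

View pics/w9.png

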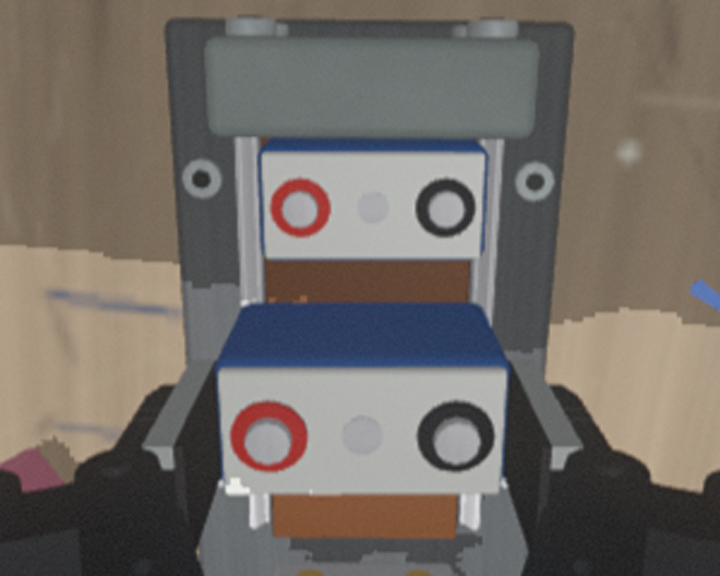

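Cell 1 stands square between the rails (crop (262,150)-(487,258)), and the second cell is held level behind it.

```bash
python3 -c "
from h import *
c=cam('wrist'); c['T']=np.load('T.npy')
f=lambda q,z:p2w(c,np.array(q,float)/2.4+[120,100],z).round(4)
print('cell1',f([[262,150],[487,152],[481,258],[265,258]],.056))
print('held',f([[219,367],[505,367],[504,492],[222,492]],.1078))
print('stop',f([[207,135],[537,135]],.07),'rail',f([[258,300],[472,300],[270,527],[461,527]],.018))
go([.6275,.0659,.0485],4.5)"
```

```text
cell1 [[0.5977 0.1139 0.056 ]
 [0.6522 0.1178 0.056 ]
 [0.6541 0.0911 0.056 ]
 [0.5996 0.0867 0.056 ]]
held [[0.598  0.0803 0.1078]
 [0.651  0.0845 0.1078]
 [0.6545 0.058  0.1078]
 [0.5993 0.0536 0.1078]]
stop [[0.5872 0.1182 0.07  ]
 [0.6601 0.1241 0.07  ]] rail [[ 0.5936  0.0616  0.018 ]
 [ 0.6605  0.067   0.018 ]
 [ 0.601  -0.0212  0.018 ]
 [ 0.6669 -0.0159  0.018 ]]
turn 0.1 shift mm [-0.7  2.1 51.6] yaw 4.6 F [ 0.2 -0.2 -1. ] t 23.0 gap 0.0571
```

```bash

python3 -m jog '[[1,0,0.0012,0.015,0],[1,0,0,0.015,0],[1,0,0,0.004,0],[1,0,0,0,0],[1,0,0,0,0]]' 
python3 -m jog '[[1,0,0,0.006,0],[1,0,0,0.004,0],[1,0,0,0.003,0],[1,0,0,0.0025,0],[1,0,0,0,0]]' 
python3 -m jog '[[1,0,0,0,0],[1,0,0,0,0]]' 
python3 -c "
from h import *
go([.6265,.0665,.0485],4.5)"
```

```text
clock: 23.42
tcp_pos: [0.6262, 0.0664, 0.0654]
orientation: [0.0, 0.678, 0.735, 0.0]
wrist_force: [0.5, 0.5, -1.0]
finger_gap: 0.0567
grip_force: 43.9
clock: 23.83
tcp_pos: [0.6256, 0.0662, 0.0483]
orientation: [-0.0, 0.679, 0.735, -0.0]
wrist_force: [-1.1, 0.0, -1.6]
finger_gap: 0.057
grip_force: 44.0
clock: 24.0
tcp_pos: [0.6261, 0.0662, 0.049]
orientation: [0.0, 0.679, 0.735, 0.0]
wrist_force: [-0.1, -0.4, -1.0]
finger_gap: 0.0566
grip_force: 44.0
turn 0.0 shift mm [0.3 0.4 0.5] yaw 4.5 F [-0.1 -0.4 -1. ] t 24.0 gap 0.0566
```

```bash

python3 -m jog '[[0,0,0,0.0004,0],[-1,0,0,0,0],[-1,0,0,0,0],[-1,0,0,0,0],[-1,0,0,-0.015,0]]' 
python3 -m jog '[[-1,0,0,-0.03,0],[-1,0,0,-0.04,0],[-1,0,0,-0.04,0],[-1,0,0,-0.025,0],[-1,0,0,0,0]]' 
python3 -c "
from h import *
c=cam('wrist'); celltop(c,[.6248,.1,.056],.056,25); celltop(c,[.6265,.0675,.056],.056,25); print(env.get_state()['tcp_pos'])"
python3 -m jog '[[0.2,-0.038,0.0014,0,0],[0.2,-0.038,0.0014,0,0],[0.2,-0.038,0.0014,0,0],[0.2,-0.038,0.0014,0,0],[0.2,-0.038,0.0014,0,0]]' 
python3 -m jog '[[0.2,-0.035,0.0014,0,0],[0.2,0,0,0,-7],[0.2,0,0,0,-7],[0.2,0,0,0,-7],[0.2,0,0,0,-7]]' 
python3 -m jog '[[0.2,0,0,0,-7],[0.2,0,0,0,-7],[0.2,0,0,0,-7],[0.2,0,0,0,-7],[0.2,0,0,0,-7]]' 
python3 -m jog '[[0.2,0,0,0,-7],[0.2,0,0,0,-2.5],[0.2,0,0,0,0],[0.2,0,0,0,0],[0.2,0,0,0,0]]' 
python3 -c "
from h import *
go([.652,-.157,.1155],77)"
```

```text
clock: 24.42
tcp_pos: [0.6241, 0.0662, 0.0612]
orientation: [-0.002, 0.679, 0.735, -0.001]
wrist_force: [-0.2, -0.6, 0.3]
finger_gap: 0.0856
grip_force: 0.0
clock: 24.83
tcp_pos: [0.6296, 0.0662, 0.2063]
orientation: [0.005, 0.678, 0.735, 0.004]
wrist_force: [0.6, -0.5, -0.4]
finger_gap: 0.0854
grip_force: 0.0
px [265.  161.5] cell [0.6244 0.1022 0.056 ] ang 4.5 [0.0427 0.0253]
px [263.5 197.5] cell [0.6256 0.0673 0.056 ] ang 4.4 [0.0432 0.0271]
[0.62846734 0.06619488 0.20310467]
clock: 25.3
tcp_pos: [0.6474, -0.124, 0.1971]
orientation: [-0.001, 0.678, 0.735, -0.0]
wrist_force: [1.0, 0.6, 0.1]
finger_gap: 0.0345
grip_force: 0.0
clock: 25.72
tcp_pos: [0.6515, -0.1579, 0.1966]
orientation: [-0.001, 0.478, 0.878, -0.0]
wrist_force: [-0.5, 0.1, -0.4]
finger_gap: 0.0339
grip_force: 0.0
clock: 26.13
tcp_pos: [0.6516, -0.1572, 0.1968]
orientation: [-0.001, 0.192, 0.981, 0.0]
wrist_force: [-1.0, 0.6, -1.1]
finger_gap: 0.034
grip_force: 0.0
clock: 26.55
tcp_pos: [0.6519, -0.1573, 0.1977]
orientation: [-0.001, 0.114, 0.994, 0.0]
wrist_force: [-0.1, 0.3, 1.3]
finger_gap: 0.0344
grip_force: 0.0
turn -0.0 shift mm [-0.1  0.3 82.2] yaw 77.0 F [-0.1  0.3  1.3] t 26.6 gap 0.0344
```

```bash

python3 -m jog '[[0.2,0,0,0.03,0],[0.2,0,0,0.03,0],[0.2,0,0,0.016,0],[0.2,0,0,0.006,0],[0.2,0,0,0,0]]' 
python3 -m jog '[[1,0,0,0,0],[1,0,0,0,0],[1,0,0,0,0],[1,0,0,0,0],[1,0,0,0,0]]' 40
python3 -m jog '[[1,0,0,0,6.5],[1,0,0,0,6.5],[1,0,0,0,6.5],[1,0,0,0,6.5],[1,0,0,0,6.5]]' 
python3 -m jog '[[1,0,0,0,6.5],[1,0,0,0,6.5],[1,0,0,0,6.5],[1,0,0,0,6.5],[1,0,0,0,6.5]]' 
python3 -m jog '[[1,0,0,0,4],[1,0,0,0,0],[1,0,0,0,0]]' 
python3 -c "
from h import *
go([.652,-.157,.1155],4.3);print(env.get_state()['ft_torque'])"
```

```text
clock: 26.97
tcp_pos: [0.6509, -0.1569, 0.1144]
orientation: [-0.002, 0.113, 0.994, 0.001]
wrist_force: [-0.6, 0.4, 0.7]
finger_gap: 0.034
grip_force: 0.0
clock: 27.38
tcp_pos: [0.6533, -0.1579, 0.1184]
orientation: [0.002, 0.113, 0.994, -0.0]
wrist_force: [-0.6, 0.0, 5.4]
finger_gap: 0.0092
grip_force: 42.8
clock: 27.8
tcp_pos: [0.653, -0.1585, 0.1184]
orientation: [0.002, 0.389, 0.921, -0.001]
wrist_force: [-0.6, -2.5, 5.0]
finger_gap: 0.0092
grip_force: 42.9
clock: 28.22
tcp_pos: [0.6524, -0.1588, 0.1184]
orientation: [0.001, 0.631, 0.775, -0.001]
wrist_force: [-3.0, -3.7, 6.3]
finger_gap: 0.0094
grip_force: 43.0
clock: 28.47
tcp_pos: [0.6523, -0.1588, 0.1184]
orientation: [0.001, 0.656, 0.754, -0.001]
wrist_force: [-2.7, -2.9, 6.0]
finger_gap: 0.0091
grip_force: 43.0
turn 3.7 shift mm [ 1.8 -0.2  2.9] yaw 8.0 F [-2.7 -2.9  6. ] t 28.5 gap 0.0091
[-0.68982049  0.65555935 -0.12222192]
```

```bash

python3 -m jog '[[1,0,0,0,3.5],[1,0,0,0,3],[1,0,0,0,2.5],[1,0,0,0,0]]' 
python3 -c "
from h import *
go([.652,-.157,.1155],4.3);print(env.get_state()['ft_torque'])"
python3 -m jog '[[1,0,0,0,-2.5],[0.2,0,0,0,0],[0.2,0,0,0,0],[0.2,0,0,-0.01,0],[0.2,0,0,-0.03,0]]' 
python3 -m jog '[[0.2,0,0,-0.04,0],[1,0,0,-0.035,0],[1,0,0,0,0],[1,0,0,0,0]]' 
python3 -c "
from h import *
go([.463,-.137,.19],4.3)
c=cam('wrist'); g=cv2.cvtColor(c['img'],cv2.COLOR_RGB2HSV); m=(((g[...,0]<6)|(g[...,0]>174))&(g[...,1]>180)).astype(np.uint8)
u,v=w2p(c,[.652,-.157,.114])[0]; w=np.zeros_like(m); cv2.circle(w,(int(u),int(v)),45,1,-1); m&=w
k=max(cv2.findContours(m,0,1)[0],key=cv2.contourArea); b=cv2.boxPoints(cv2.minAreaRect(k)); p=p2w(c,b,.114); print(p.round(4).tolist(), [np.degrees(np.arctan2(*(p[i]-p[i-1])[1::-1])).round(1) for i in range(4)])"
```

```text
clock: 28.8
tcp_pos: [0.6522, -0.1589, 0.1184]
orientation: [0.001, 0.713, 0.701, -0.001]
wrist_force: [-3.3, -3.7, 6.0]
finger_gap: 0.0095
grip_force: 47.1
turn -5.3 shift mm [ 1.9 -0.1  2.9] yaw -1.0 F [-3.3 -3.7  6. ] t 28.8 gap 0.0095
[-0.78036669  0.76164462  0.70922521]
clock: 29.22
tcp_pos: [0.6494, -0.1561, 0.1522]
orientation: [-0.004, 0.698, 0.716, -0.002]
wrist_force: [0.7, -0.4, -0.7]
finger_gap: 0.0338
grip_force: 0.0
clock: 29.55
tcp_pos: [0.654, -0.1577, 0.2355]
orientation: [0.003, 0.698, 0.716, 0.002]
wrist_force: [-0.4, 0.5, 0.1]
finger_gap: 0.0005
grip_force: 0.0
turn -2.8 shift mm [  35.  -188.9   45.5] yaw 1.5 F [-0.4  0.5  0.1] t 29.6 gap 0.0005
[[0.6456, -0.1549, 0.114], [0.6499, -0.1538, 0.114], [0.6553, -0.1759, 0.114], [0.6508, -0.1771, 0.114]] [np.float64(103.3), np.float64(14.7), np.float64(-76.4), np.float64(-165.0)]
```

```bash

python3 -m jog '[[1,0.007,-0.037,0,-2.8],[1,0.007,-0.037,0,0],[1,0.007,-0.037,0,0],[1,0.007,-0.037,0,0],[1,0.006,-0.037,0,0]]' 
python3 -m jog '[[1,0,0,0.02,0],[1,0,0,0.02,0],[1,0,0,0,0],[1,0,0,0,0],[1,0,0,0,0]]' 
python3 -c "
from h import *
go([.465,-.138,.166],4.3)
t=cam('top'); g=cv2.cvtColor(t['img'],cv2.COLOR_RGB2HSV); m=(((g[...,0]<6)|(g[...,0]>174))&(g[...,1]>150)).astype(np.uint8); m[:,:325]=0; m[:,370:]=0; m[:160]=0; m[200:]=0
k=max(cv2.findContours(m,0,1)[0],key=cv2.contourArea); b=cv2.boxPoints(cv2.minAreaRect(k)); p=p2w(t,b,.114); print(b.mean(0),[np.degrees(np.arctan2(*(p[i]-p[i-1])[1::-1])).round(1) for i in range(4)],cv2.minAreaRect(k)[1])"
```

```text
clock: 30.02
tcp_pos: [0.4626, -0.1345, 0.2294]
orientation: [-0.002, 0.68, 0.733, -0.0]
wrist_force: [-0.3, -0.2, 0.7]
finger_gap: 0.0001
grip_force: 0.0
clock: 30.43
tcp_pos: [0.4655, -0.1356, 0.1915]
orientation: [-0.001, 0.68, 0.733, -0.0]
wrist_force: [0.2, 0.4, 0.7]
finger_gap: 0.0002
grip_force: 0.0
turn 0.0 shift mm [-2.4 -0.6 25.5] yaw 4.3 F [0.2 0.4 0.7] t 30.4 gap 0.0002
[345.5 175. ] [np.float64(0.5), np.float64(-88.2), np.float64(-179.9), np.float64(91.8)] (4.0, 17.0)
```

Screw reads shut in the top view. Now the first stroke.

```bash

python3 -m jog '[[1,-0.002,-0.002,0.01,0],[1,0,0,0.006,0],[1,0,0,0.004,0],[1,0,0,0.004,0],[1,0,0,0,0]]' 
python3 -m jog '[[1,0,-0.006,0.01,0],[1,0,-0.005,0.01,0],[1,0,-0.004,0.01,0],[1,0,-0.003,0.01,0],[1,0,-0.002,0.01,0]]' 
python3 -m jog '[[1,0,-0.001,0.01,0],[1,0,-0.001,0.01,0],[1,0,0,0.006,0],[1,0,0,0,0]]' 
python3 -c "
from h import *
go([.465,-.138,.082],4.3)"
```

```text
clock: 30.9
tcp_pos: [0.4637, -0.1379, 0.167]
orientation: [-0.0, 0.68, 0.733, 0.0]
wrist_force: [2.1, -0.3, 2.4]
finger_gap: -0.0
grip_force: 1.4
clock: 31.32
tcp_pos: [0.4438, -0.1399, 0.1182]
orientation: [0.001, 0.68, 0.733, -0.0]
wrist_force: [-2.6, -0.4, 7.1]
finger_gap: 0.0
grip_force: 3.1
clock: 31.65
tcp_pos: [0.4408, -0.1399, 0.0911]
orientation: [-0.0, 0.68, 0.733, -0.001]
wrist_force: [-3.2, -1.5, 6.3]
finger_gap: -0.0002
grip_force: 3.3
turn 0.0 shift mm [ 0.  24.3  9.1] yaw 4.3 F [-3.2 -1.5  6.3] t 31.6 gap -0.0002
```

```bash

python3 -m jog '[[1,0,0,0.004,0],[1,0,0,0.004,0],[1,0,0,0.002,0],[1,0,0,0,0]]' 
python3 -m jog '[[1,0,0,0.002,0],[1,0,0,0,0]]' 
```

```text
clock: 31.98
tcp_pos: [0.4412, -0.1399, 0.0827]
orientation: [0.0, 0.68, 0.733, -0.001]
wrist_force: [-4.9, -1.5, 10.0]
finger_gap: 0.0001
grip_force: 5.0
clock: 32.15
tcp_pos: [0.4413, -0.1399, 0.0824]
orientation: [0.001, 0.68, 0.733, -0.001]
wrist_force: [-10.1, 1.4, 26.7]
finger_gap: -0.0
grip_force: 13.6
```

```bash

python3 -m jog '[[1,0,0.001,-0.02,0],[1,0,0.003,-0.02,0],[1,0,0.008,-0.025,0],[1,0,0.010,-0.025,0],[1,0,0,0,0]]' 
python3 -m jog '[[1,0,0,0,0],[1,0,0,0,0],[1,0,0,0,0]]' 
python3 -m jog '[[1,0,-0.012,0.03,0],[1,0,-0.008,0.03,0],[1,0,-0.002,0.018,0],[1,0,0,0.008,0],[1,0,0,0.004,0]]' 
python3 -m jog '[[1,0,0,0,0],[1,0,0,0,0]]' 
```

```text
clock: 32.57
tcp_pos: [0.4683, -0.1393, 0.175]
orientation: [0.005, 0.68, 0.734, 0.002]
wrist_force: [2.1, -0.8, 0.5]
finger_gap: 0.0006
grip_force: 0.0
clock: 32.82
tcp_pos: [0.4635, -0.138, 0.1689]
orientation: [-0.0, 0.68, 0.733, -0.0]
wrist_force: [1.7, -1.5, 2.4]
finger_gap: -0.0002
grip_force: 1.3
clock: 33.23
tcp_pos: [0.4405, -0.1396, 0.082]
orientation: [-0.0, 0.68, 0.733, -0.001]
wrist_force: [-20.1, 6.7, 72.1]
finger_gap: -0.0003
grip_force: 36.4
clock: 33.4
tcp_pos: [0.4405, -0.1396, 0.0824]
orientation: [-0.0, 0.68, 0.733, -0.001]
wrist_force: [-10.7, 2.0, 33.3]
finger_gap: 0.0002
grip_force: 16.8
```

```bash

python3 -m jog '[[1,0,0.001,-0.02,0],[1,0,0.003,-0.022,0],[1,0,0.008,-0.025,0],[1,0,0.010,-0.025,0],[1,0,0,0,0]]' 
python3 -m jog '[[1,0,0,0,0],[1,0,0,0,0],[1,0,0,0,0]]' >/dev/null
python3 -m jog '[[1,0,-0.012,0.03,0],[1,0,-0.008,0.03,0],[1,0,-0.002,0.014,0],[1,0,0,0.008,0],[1,0,0,0.004,0]]' 
python3 -m jog '[[1,0,0,0.004,0],[1,0,0,0,0],[1,0,0,0,0]]' 
python3 -m jog '[[1,0,0.001,-0.02,0],[1,0,0.003,-0.02,0],[1,0,0.008,-0.025,0],[1,0,0.010,-0.025,0],[1,0,0,0,0]]' >/dev/null
python3 -m jog '[[1,0,0,0,0],[1,0,0,0,0],[1,0,0,0,0]]' 
python3 -c "
from h import *
c=cam('top'); f=lambda y:np.array([.6355,-.0416,0])+y*np.array([-.0785,.9969,0])+[-.003,-.003,0]
img=c['img']
for y in np.arange(0,.14,.004):
    u,v=w2p(c,f(y)+[0,0,.07])[0]; print(int(1000*y),int(u),int(v),img[int(v),int(u)])
"
```

```text
clock: 33.82
tcp_pos: [0.4669, -0.1387, 0.1759]
orientation: [0.003, 0.68, 0.734, 0.001]
wrist_force: [1.6, -0.2, 0.0]
finger_gap: 0.0
grip_force: 0.0
clock: 34.48
tcp_pos: [0.4395, -0.1392, 0.084]
orientation: [-0.002, 0.68, 0.733, -0.001]
wrist_force: [-3.5, -1.9, 7.1]
finger_gap: -0.0002
grip_force: 3.9
clock: 34.73
tcp_pos: [0.4396, -0.1393, 0.0825]
orientation: [-0.001, 0.68, 0.733, -0.001]
wrist_force: [-8.0, 0.6, 19.9]
finger_gap: -0.0002
grip_force: 10.0
clock: 35.4
tcp_pos: [0.4627, -0.1376, 0.1703]
orientation: [-0.001, 0.68, 0.733, -0.0]
wrist_force: [1.3, -1.7, 2.4]
finger_gap: 0.0002
grip_force: 1.3
0 299 184 [181 180 186]
4 297 184 [183 183 186]
8 295 184 [183 183 187]
12 294 184 [187 187 191]
16 292 184 [141 145 144]
20 291 184 [150 155 154]
24 289 184 [111 107 106]
28 287 184 [130  91  71]
32 286 184 [120  97  89]
36 284 184 [96 72 64]
40 283 184 [110  81  66]
44 281 184 [213 210 218]
48 280 185 [244 243 250]
52 278 185 [81 59 46]
56 276 185 [132  93  71]
60 275 185 [131  91  75]
64 273 185 [131  93  73]
68 272 185 [132  92  74]
72 270 185 [130  92  74]
76 269 185 [130  90  72]
80 267 185 [131  90  73]
84 265 185 [132  93  75]
88 264 185 [132  92  72]
92 262 185 [73 54 67]
96 261 185 [221 224 229]
100 259 186 [240 238 237]
104 258 186 [239 237 236]
108 256 186 [233 229 232]
112 254 186 [238 236 235]
116 253 186 [240 238 236]
120 251 186 [215 223 237]
124 250 186 [136 123 135]
128 248 186 [ 64  79 111]
132 246 186 [246 244 242]
136 245 186 [240 238 237]
```

```bash

python3 -m jog '[[1,0,-0.012,0.03,0],[1,0,-0.008,0.03,0],[1,0,-0.002,0.014,0],[1,0,0,0.008,0],[1,0,0,0.004,0]]' >/dev/null
python3 -m jog '[[1,0,0,0.004,0],[1,0,0,0,0],[1,0,0,0,0]]' 
python3 -m jog '[[1,0,0.001,-0.02,0],[1,0,0.003,-0.02,0],[1,0,0.008,-0.025,0],[1,0,0.010,-0.025,0],[1,0,0,0,0]]' >/dev/null
python3 -m jog '[[1,0,0,0,0],[1,0,0,0,0],[1,0,0,0,0]]' 
python3 -m jog '[[1,0,-0.012,0.03,0],[1,0,-0.008,0.03,0],[1,0,-0.002,0.014,0],[1,0,0,0.008,0],[1,0,0,0.004,0]]' >/dev/null
python3 -m jog '[[1,0,0,0.004,0],[1,0,0,0,0],[1,0,0,0,0]]' 
python3 -m jog '[[1,0,0.001,-0.02,0],[1,0,0.003,-0.02,0],[1,0,0.008,-0.025,0],[1,0,0.010,-0.025,0],[1,0,0,0,0]]' >/dev/null
python3 -m jog '[[1,0,0,0,0],[1,0,0,0,0],[1,0,0,0,0]]' 
python3 -m jog '[[1,0,-0.012,0.03,0],[1,0,-0.008,0.03,0],[1,0,-0.002,0.014,0],[1,0,0,0.008,0],[1,0,0,0.004,0]]' >/dev/null
python3 -m jog '[[1,0,0,0.004,0],[1,0,0,0,0],[1,0,0,0,0]]' 
python3 -m jog '[[1,0,0.001,-0.02,0],[1,0,0.003,-0.02,0],[1,0,0.008,-0.025,0],[1,0,0.010,-0.025,0],[1,0,0,0,0]]' >/dev/null
python3 -m jog '[[1,0,0,0,0],[1,0,0,0,0],[1,0,0,0,0]]' 
python3 -c "
from h import *
c=cam('top'); np.save('t6.npy',c['img']); f=lambda y:np.array([.6325,-.0446,0])+y*np.array([-.0785,.9969,0])
for y in np.arange(.05,.165,.004):
    u,v=w2p(c,f(y)+[0,0,.06])[0]; print(int(1000*y),int(u),int(v),c['img'][int(v),int(u)])
"
```

```text
clock: 36.12
tcp_pos: [0.4398, -0.1394, 0.0825]
orientation: [-0.001, 0.68, 0.733, -0.001]
wrist_force: [-8.2, -1.0, 18.7]
finger_gap: -0.0001
grip_force: 9.3
clock: 36.78
tcp_pos: [0.4627, -0.1376, 0.1703]
orientation: [-0.001, 0.68, 0.733, -0.0]
wrist_force: [1.7, -1.6, 0.8]
finger_gap: -0.0003
grip_force: 1.3
clock: 37.45
tcp_pos: [0.4398, -0.1394, 0.0825]
orientation: [-0.001, 0.68, 0.733, -0.001]
wrist_force: [-7.8, 0.3, 19.3]
finger_gap: -0.0006
grip_force: 9.7
clock: 38.12
tcp_pos: [0.4627, -0.1376, 0.1703]
orientation: [-0.001, 0.68, 0.733, -0.0]
wrist_force: [1.6, -0.7, 2.6]
finger_gap: -0.0001
grip_force: 1.3
clock: 38.78
tcp_pos: [0.4398, -0.1394, 0.0825]
orientation: [-0.001, 0.68, 0.733, -0.001]
wrist_force: [-8.6, -0.6, 19.4]
finger_gap: 0.0
grip_force: 9.8
clock: 39.45
tcp_pos: [0.4627, -0.1376, 0.1703]
orientation: [-0.001, 0.68, 0.733, -0.0]
wrist_force: [1.1, -0.9, 2.1]
finger_gap: 0.0
grip_force: 1.3
50 279 185 [146 148 149]
54 277 186 [152 156 154]
58 276 186 [148 153 154]
62 274 186 [87 64 54]
66 273 186 [122  84  66]
70 271 186 [134  91  72]
74 269 186 [131  87  66]
78 268 186 [106  74  61]
82 266 186 [244 242 248]
86 265 186 [168 161 166]
90 263 186 [134  87  62]
94 262 186 [68 53 71]
98 260 186 [248 247 246]
102 259 186 [240 239 238]
106 257 187 [230 228 230]
110 255 187 [229 225 229]
114 254 187 [237 235 234]
118 252 187 [248 246 243]
122 251 187 [196 203 219]
126 249 187 [81 58 62]
130 248 187 [ 73  92 130]
134 246 187 [246 244 242]
138 244 187 [236 233 233]
142 243 187 [230 226 230]
146 241 187 [238 235 234]
150 240 187 [239 237 235]
154 238 187 [255 254 253]
158 237 188 [166 165 166]
162 235 188 [79 72 65]
```

```bash

python3 -m jog '[[1,0,-0.012,0.03,0],[1,0,-0.008,0.03,0],[1,0,-0.002,0.014,0],[1,0,0,0.008,0],[1,0,0,0.004,0]]' >/dev/null
python3 -m jog '[[1,0,0,0.004,0],[1,0,0,0,0],[1,0,0,0,0]]' 
python3 -m jog '[[1,0,0.001,-0.02,0],[1,0,0.003,-0.02,0],[1,0,0.008,-0.025,0],[1,0,0.010,-0.025,0],[1,0,0,0,0]]' >/dev/null
python3 -m jog '[[1,0,0,0,0],[1,0,0,0,0],[1,0,0,0,0]]' 
python3 -m jog '[[1,0,-0.012,0.03,0],[1,0,-0.008,0.03,0],[1,0,-0.002,0.014,0],[1,0,0,0.008,0],[1,0,0,0.004,0]]' >/dev/null
python3 -m jog '[[1,0,0,0.004,0],[1,0,0,0,0],[1,0,0,0,0]]' 
python3 -m jog '[[1,0,0.001,-0.02,0],[1,0,0.003,-0.02,0],[1,0,0.008,-0.025,0],[1,0,0.010,-0.025,0],[1,0,0,-0.02,0]]' >/dev/null
python3 -m jog '[[1,0,0,-0.03,0],[1,0,0,-0.02,0],[1,-0.03,-0.02,0,0],[1,-0.03,-0.02,0,0],[1,0,0,0,0]]' 
python3 -c "
from h import *
c=cam('top'); crop(c,215,145,385,270,4.6,'pics/end.png')"
```

```text
clock: 40.17
tcp_pos: [0.44, -0.1395, 0.0825]
orientation: [-0.001, 0.68, 0.733, -0.001]
wrist_force: [-6.9, -0.8, 17.7]
finger_gap: -0.0001
grip_force: 9.1
clock: 40.83
tcp_pos: [0.4627, -0.1376, 0.1703]
orientation: [-0.001, 0.68, 0.733, -0.0]
wrist_force: [1.3, -0.9, 2.5]
finger_gap: -0.0001
grip_force: 1.3
clock: 41.5
tcp_pos: [0.4401, -0.1397, 0.0825]
orientation: [-0.001, 0.68, 0.733, -0.001]
wrist_force: [-6.7, -0.5, 20.6]
finger_gap: 0.0001
grip_force: 10.3
clock: 42.33
tcp_pos: [0.4254, -0.2036, 0.2404]
orientation: [-0.001, 0.681, 0.732, -0.001]
wrist_force: [0.4, -0.8, -0.4]
finger_gap: 0.0001
grip_force: 0.0
```

View pics/end.png

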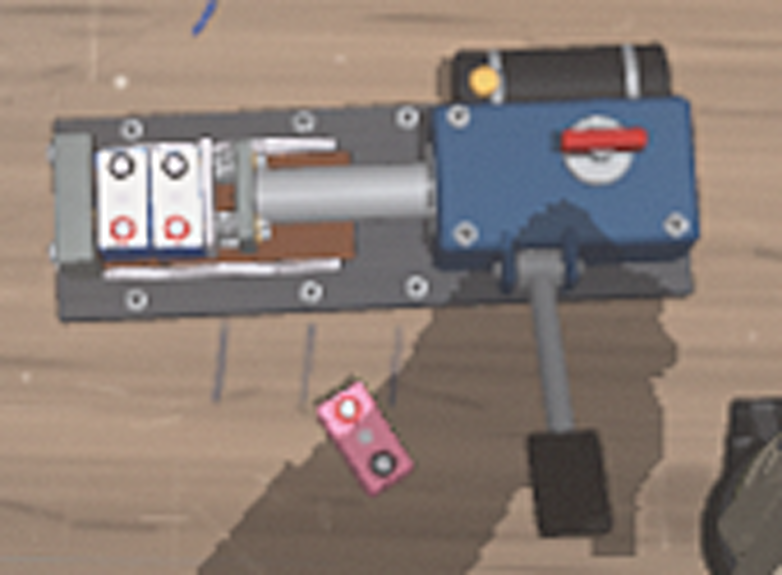

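The last view shows both cells square against the end stop at (125,200) and (178,200) in the crop. The screw bar lies along the press, the lever is up, and the gap between plate and ram nose has shrunk from about 10.8 px to 7.8 px, roughly 8 mm of push-in. Handing in.

```bash
python3 -c "
from workcell import env; print(env.hand_in())"
```

```text
the job is handed in; nothing more can be done
None
```

The job is handed in; `hand_in` gave no verdict: the screw gave anticlockwise, the pair stands in the tray, and both loose cells are pressed with the plate about 8 mm in (estimated from the camera), screw shut, lever up and the pot untouched.

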